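# Start the sample mill from its two-button pod

## Robot

A 7-joint arm with a two-finger parallel gripper is mounted at the origin on the work surface. World frame = base frame: x ahead of the robot, y to its left, z up, the work surface at z = 0. Lengths are in m, angles in rad, forces in N, time in s.
With the tool pointing down it reaches from about 0.4 to 0.85 m from the base axis. Payload 10.4 kg.
Tool frame: the origin (TCP) lies between the finger pads; the fingertips stand 11 mm ahead of it and the grasp point (between the pads) lies 8 mm behind it; x points along the fingers, y is the direction in which the jaws open and shut, and the axes are right-handed (so a half turn about x gives the same grasp; the last joint's range is limited). The gripper opens to 87 mm and grips with 3 to 60 N. Pads are 19 mm wide; open, the fingers measure 117 mm over their backs; the gripper's body (75 mm by 190 mm) begins 51 mm behind the grasp point.
Start: joints at [-1.171, 0.332, -0.065, 1.46, 0.022, 1.35, -0.088], TCP at [0.256, 0.57, 0.234] pointing down, gripper open.
Joint ranges: [-2.6, 2.6], [-0.5, 2.12], [-1.47, 1.34], [0.16, 2.42], [-1.27, 4.41], [0.06, 2.06], [-2.6, 2.6]. Speed limits (rad/s): [2.22, 2.22, 2.79, 2.79, 3.14, 3.14, 3.14].

## Interface

Orientations are given as a unit quaternion [x, y, z, w].
In Python, from bench import * gives the robot as it stands.
- The arm moves only by the shell command python3 -m creep 'ROWS' [FORCE]. ROWS is JSON, a list of rows, each an object of numbers: "rx", "ry", "rz": the turn, a rotation vector about the world's x, y, z in units of 2 pi rad (1.0 is 2 pi rad); "dx", "dy", "dz": the shift along the world's x, y, z in units of 30 mm (1.0 is 30 mm); "fingers": the opening, from -1 (shut) to 1 (fully open), so that 0 is half open. In form: [{"rx": .., "ry": .., "rz": .., "dx": .., "dy": .., "dz": .., "fingers": ..}, ...]. A call has 1 to 10 rows; each row shifts and turns the commanded pose from where the row before left it; what a row does not reach is not made up. A row lasts 1/8 s, in which the tool goes at most 62.5 mm and 10.7 degrees, less where a joint would pass 70% of its speed; a pose out of reach is approached as far as the arm can. A call with a number of a shift or a turn outside -1 to 1 is refused whole. A call with a gripper value outside its range is refused whole. The fingers move at their own pace and stop on an object; FORCE is the grip in N (left out, the last holds). Time passes only in rows, so rows that do not move let the fingers close. It gives the time, the measured TCP pose, the force and the opening at its end, in the units of the state.
- read_state(): the state, without advancing time (a new reading comes with each control period).
- camera(name): name is "scene" or "top" or "wrist"; returns (picture, depth): 480x640x3 uint8, red, green, blue; 480x640 float32, m along the optical axis (not along the pixel's ray), 0 where there is no reading.
- calibration(name): a dict with "vertical_fov" (degrees; the focal length in pixels is half the picture's height over the tangent of half this angle, whatever the lens; pixels are square), "cx", "cy" (the principal point, pixels), "k1" (the pictures are not rectified: a ray, as slopes to the right and down, at radius r is drawn at 1 + k1 r^2 times it, then the intrinsics apply), "rvec" (rotation vector, rad) and "tvec" (3), from world to camera coordinates, as OpenCV has them. Camera axes: x right, y down, z forward; pixel columns grow to the right and rows downward; lengths in m; the calibration is good to about 2 mm. A picture is of the moment at which its call begins: read the wrist's pose just before it. calibration takes no time and is no camera call; for the wrist camera it gives the pose at the moment of the call.
- close_job(): hands the job in, once; it reports no verdict.
The state is a dict: "time": time; "joint_positions": joint angles; "joint_vel": joint speeds; "joint_torque": joint torques, N m; "ee_pos": TCP position; "eef_rot": TCP orientation; "ft_force": force on the tool from outside, world axes, zero at the start; "torque": the same for the moment, N m; "width": finger opening in m.
Only numpy, scipy, OpenCV 4.12 (cv2) and the standard library are available. Lean on these libraries where they do the work, as an engineer would, in place of code of your own. Each camera call takes 0.05 s, during which the arm holds its last target. There are 200 camera calls.

## Task

Get the orange sample mill started: with a fingertip or the outside of the fingers, push its white hood along the top, away from the robot, until it is fully closed over the chamber. Then press both green buttons of the grey start pod down at the same time, one fingertip on each, and keep both fully down for at least two full seconds, so that the interlock resets; then let go and move clear, leaving the hood closed. Grasp and lift nothing, and leave the jar, the dishes and the bottle where they stand.

Things in the scene. Friction and masses are not known exactly. Their poses are not given: they have to be found in the camera images.
- mill: Orange box-shaped sample mill, fixed to the bench, left or right of the pod: 250 x 165 mm, 110 mm high, on a black foot. Origin: centre of its underside. Its +x axis (lengthwise) is the way the hood closes, away from the robot, within 0.4 rad of world +x. The chamber (dark round well in a steel ring) lies in the flat top, 65 mm from the middle towards +x.
- hood (a joint): Travel of the hood along the mill's +x axis in m: 0 to 0.08. It starts open, at 0 to 0.03; 0.08 is its stop, fully closed over the chamber. It stays where it is left; pushing takes about 2 N of friction plus 8 N per m/s.
- hood_push (a point): Centre of the near upright face of the white hood, 128 mm above the bench; moves with the hood. The hood is a white block with two grey bands, 100 mm long in its sliding direction, 114 mm wide; its top is 146 mm above the bench, its underside 2 mm above the mill's flat top. Push this face along the mill's +x axis. In front of it at least 60 mm of the mill's top is free.
- pod: Grey start pod, fixed to the bench, 140 mm (its x) by 180 mm (its y) and 48 mm high. Origin: centre of its underside. A small amber lamp dome (62 mm high) lies at x = 45 mm. Its x axis points away from the robot, within 0.4 rad of world +x; the two buttons lie side by side along its y axis, at x = -25 mm, y = +34 and -34 mm.
- start_left_top (a point): Centre of the top face of the green start button on the pod's +y side, 68 mm above the bench when up; moves with the button. The green cap is round, 28 mm in diameter, in a black collar 44 mm in diameter whose rim is 60 mm above the bench. The two buttons' centres are 68 mm apart.
- start_right_top (a point): The same for the green start button on the pod's -y side.
- start_left (a joint): Depth of the left start button in m: 0 up, 0.008 fully down (its stop, its cap then flush with its collar). Springs back. Fully down takes 3.5 N.
- start_right (a joint): The same for the right start button.
- grinding_jar: Loose steel screw-top grinding jar, 46 mm in diameter, 48 mm high, 0.25 kg; origin at the centre of its underside. To be left alone.
- dish_stack: Loose stack of four pale dishes, 90 mm in diameter, 52 mm high; origin at the centre of its underside. To be left alone.
- reagent_bottle: Loose amber bottle with a blue cap, 52 mm in diameter, 80 mm high; origin at the centre of its underside. To be left alone.
There are look-alikes about, which are no part of the job. Leave any blue or yellow look-alike of the pod alone.

How it is judged:
By the outcome, as a careful person would: the job done as asked, in the order asked, and still so for the second after the job is handed in, with the robot touching nothing.
It also fails if it takes over 48 s, if anything falls off the work surface, if the arm or the gripper's body presses on something with over 40 N, if the wrist force passes 120 N, or if a joint passes its speed limit or range.

## Working session

There is one attempt and no reset: what is moved stays moved. The work goes in short steps, Python scripts to look and compute and a shell command to move; the robot and the scene stay as the last step left them, time stands still between calls to the robot, and variables do not carry over. Pictures are saved under pics/ and viewed, about 8 in all and at most 12, crops included, and the job is handed in when it is done.

```bash
mkdir -p pics; cat > h.py <<'E'
from bench import *
import numpy as np, cv2
from scipy.spatial.transform import Rotation as R
def K(c,h=480):
    f=h/2/np.tan(np.radians(c["vertical_fov"])/2)
    return f
def ray(c,uv):
    f=K(c); d=(np.atleast_2d(uv).astype(float)-[c["cx"],c["cy"]])/f
    s=d.copy()
    for _ in range(20): s=d/(1+c["k1"]*(s**2).sum(1,keepdims=True))
    Rm=R.from_rotvec(c["rvec"]).as_matrix()
    o=-Rm.T@np.array(c["tvec"]); v=np.c_[s,np.ones(len(s))]@Rm
    return o,v
def onz(c,uv,z):
    o,v=ray(c,uv); return o+v*((z-o[2])/v[:,2])[:,None]
def proj(c,P):
    Rm=R.from_rotvec(c["rvec"]).as_matrix(); q=np.atleast_2d(P)@Rm.T+np.array(c["tvec"])
    s=q[:,:2]/q[:,2:]; s=s*(1+c["k1"]*(s**2).sum(1,keepdims=True)); return s*K(c)+[c["cx"],c["cy"]]
def save(p,n): cv2.imwrite("pics/"+n+".png",p[:,:,::-1])
E
python3 - <<'E'
from h import *
s=read_state(); print(s)
for n in("top","scene"):
    p,d=camera(n); save(p,n+"1"); np.savez("/tmp/"+n,p=p,d=d); print(n,calibration(n))
E
```

```text
{'time': 0.0, 'joint_positions': array([-1.17060699,  0.33286128, -0.06470158,  1.46092318,  0.02158156,
        1.34990389, -0.08851979]), 'joint_vel': array([ 2.88563273e-04, -1.52828985e-03, -2.11734526e-04, -1.60285264e-03,
       -7.39911718e-04,  1.01728108e-03, -8.10412995e-05]), 'joint_torque': array([ 4.52023269e-04, -6.23264980e+01,  2.48635415e-02, -3.89903247e+01,
       -6.14344259e-02,  3.99527256e-02,  1.43615534e-04]), 'ee_pos': array([0.2562889 , 0.56963432, 0.2327692 ]), 'eef_rot': array([ 0.14788084,  0.69145356, -0.14885585,  0.69127792]), 'ft_force': array([-0.49305757, -0.72989801, -0.78772827]), 'torque': array([-0.02132441,  0.02860867, -0.05566154]), 'width': 0.08683669721964028}
top {'vertical_fov': 45.05215139671097, 'cx': 325.55794749613983, 'cy': 247.66427449680685, 'k1': -0.11380171478329056, 'rvec': array([ 2.11992703, -2.18710131,  0.11789755]), 'tvec': array([0.1595832 , 0.50590739, 1.17924048])}
scene {'vertical_fov': 47.575199159641386, 'cx': 317.43919578870907, 'cy': 238.49554363253407, 'k1': 0.0043611005445676415, 'rvec': array([ 2.24268886,  1.41869822, -0.3849798 ]), 'tvec': array([-0.36783877, -0.29420399,  1.37025411])}
```

View pics/top1.png

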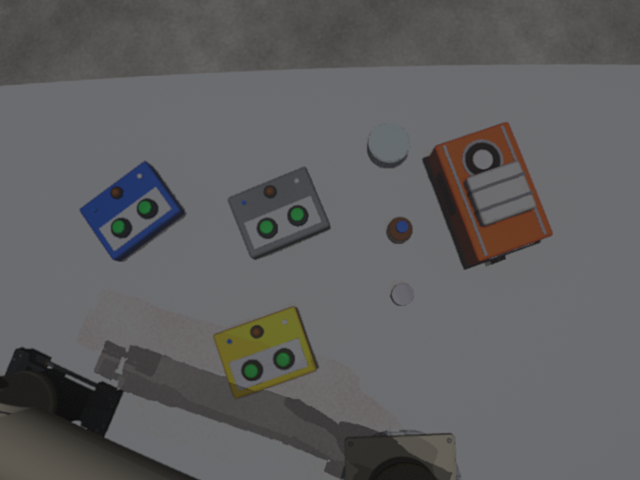

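View pics/scene1.png

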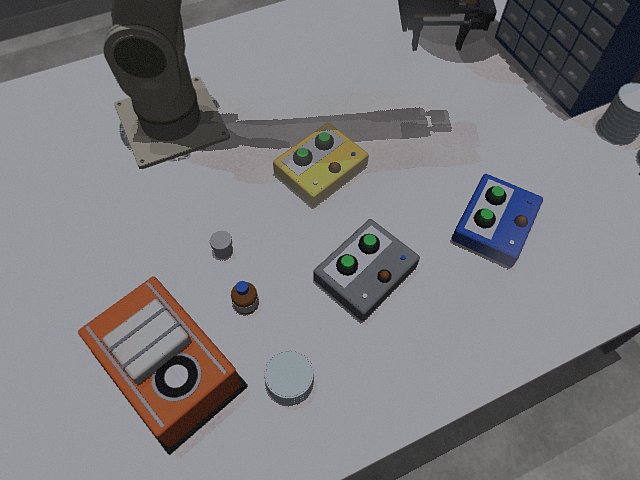

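The top view shows the grey pod with its buttons at about (267,228) and (297,215). The mill is at the right, with its hood at about (500,192) and chamber at (483,158). Blue and yellow decoy pods, the jar (402,294), the bottle (400,230) and the dishes (389,144) are also there.

```bash
cat > m.py <<'E'
from h import *
def cents(p,c,z,roi):
    hsv=cv2.cvtColor(p,cv2.COLOR_RGB2HSV)
    m=cv2.inRange(hsv,(45,120,40),(80,255,255)); n,l,s,ce=cv2.connectedComponentsWithStats(m)
    return [(ce[i].round(1),s[i,4],onz(c,ce[i],z)[0].round(4)) for i in range(1,n) if s[i,4]>30 and roi[0]<ce[i][0]<roi[2] and roi[1]<ce[i][1]<roi[3]]
E
python3 - <<'E'
from m import *
for n,roi in(("top",(225,160,335,260)),("scene",(310,215,425,320))):
    p=np.load(f"/tmp/{n}.npz")["p"]; c=calibration(n)
    r=cents(p,c,.067,roi); print(n,r)
    a,b=r[0][2],r[1][2]; print(np.linalg.norm(a-b))
    hsv=cv2.cvtColor(p,cv2.COLOR_RGB2HSV)
    m=cv2.inRange(hsv,(3,150,60),(15,255,255)); m=cv2.morphologyEx(m,cv2.MORPH_OPEN,np.ones((3,3)))
    cs,_=cv2.findContours(m,0,2); k=max(cs,key=cv2.contourArea); print("mill bbox",cv2.boundingRect(k),[tuple(x) for x in cv2.approxPolyDP(k,6,True)[:,0]])
    x,y,w,h=cv2.boundingRect(k); 
    h_=cv2.inRange(hsv,(0,0,115),(180,50,255)); q=np.zeros_like(h_); cv2.fillConvexPoly(q,cv2.convexHull(k),255); h_&=q
    h_=cv2.morphologyEx(h_,cv2.MORPH_OPEN,np.ones((3,3)));h_=cv2.morphologyEx(h_,cv2.MORPH_CLOSE,np.ones((7,7)))
    for kk in sorted(cv2.findContours(h_,0,2)[0],key=cv2.contourArea)[-2:]:
        b=cv2.boxPoints(cv2.minAreaRect(kk)); print("white",cv2.contourArea(kk),b.round(1).tolist(),onz(c,b,.146).round(3).tolist())
    cv2.imwrite(f"pics/z{n}.png",cv2.resize(p[:,:,::-1][y-5:y+h+5,x-10:x+w+10],None,fx=3.2,fy=3.2))
    print(x,y)
c=calibration("top"); d=np.load("/tmp/top.npz")["d"]
# height-based: points with z .135-.155 near the mill
v,u=np.mgrid[100:280,400:570]; uv=np.c_[u.ravel(),v.ravel()]
o,r=ray(c,uv); P=o+r*d[v.ravel(),u.ravel()][:,None]
for lo,hi in((.138,.156),(.1,.12)):
    t=P[(P[:,2]>lo)&(P[:,2]<hi)]; 
    re=cv2.minAreaRect(t[:,:2].astype(np.float32)); print(len(t),np.median(t[:,2]),re,cv2.boxPoints(re).round(3).tolist())
E
```

```text
top [(array([296.9, 213.9]), np.int32(140), array([0.5778, 0.2   , 0.067 ])), (array([266. , 226.7]), np.int32(139), array([0.5534, 0.2639, 0.067 ]))]
0.06840007309937615
mill bbox (479, 210, 65, 47) [(np.int32(533), np.int32(210)), (np.int32(479), np.int32(227)), (np.int32(489), np.int32(256)), (np.int32(543), np.int32(237))]
479 210
scene [(array([369.4, 240.3]), np.int32(149), array([0.5522, 0.2618, 0.067 ])), (array([347.2, 261.3]), np.int32(157), array([0.5765, 0.1983, 0.067 ]))]
0.06799073466289356
mill bbox (79, 277, 156, 160) [(np.int32(151), np.int32(277)), (np.int32(227), np.int32(371)), (np.int32(191), np.int32(339)), (np.int32(183), np.int32(352)), (np.int32(202), np.int32(371)), (np.int32(191), np.int32(395)), (np.int32(171), np.int32(402)), (np.int32(155), np.int32(394)), (np.int32(150), np.int32(378)), (np.int32(136), np.int32(385)), (np.int32(162), np.int32(428)), (np.int32(88), np.int32(332)), (np.int32(79), np.int32(334)), (np.int32(158), np.int32(436)), (np.int32(234), np.int32(368))]
white 386.0 [[165.0, 365.0], [187.0, 365.0], [187.0, 387.0], [165.0, 387.0]] [[0.
[... 262 characters left out ...]
7, -0.283, 0.146], [0.514, -0.156, 0.146], [0.72, -0.103, 0.146], [0.749, -0.222, 0.146]]
79 277
2914 0.14507347222396916 ((0.5948180556297302, -0.2010953724384308), (0.10161497443914413, 0.11693883687257767), 18.253934860229492) [[0.527999997138977, -0.16099999845027924], [0.5649999976158142, -0.27300000190734863], [0.6610000133514404, -0.2409999966621399], [0.625, -0.12999999523162842]]
6781 0.10942354027215462 ((0.6083345413208008, -0.19582286477088928), (0.25056272745132446, 0.16883669793605804), 17.387113571166992) [[0.46399998664855957, -0.15299999713897705], [0.5139999985694885, -0.3140000104904175], [0.753000020980835, -0.23899999260902405], [0.703000009059906, -0.07800000160932541]]
```

View pics/ztop.png

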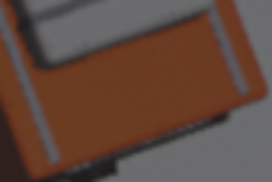

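```bash
cat >> h.py <<'E'
def turn(yaw):
    s=read_state(); M=R.from_quat(s["eef_rot"]); best=None
    for sg in(1,-1):
        x=np.array([0,0,-1.]); y=sg*np.array([-np.sin(yaw),np.cos(yaw),0]); T=R.from_matrix(np.c_[x,y,np.cross(x,y)])
        print("turn units",((T*M.inv()).as_rotvec()/2/np.pi).round(4))
    print("t",s["time"],"pos",s["ee_pos"].round(4),"q",s["joint_positions"].round(2),"f",s["ft_force"].round(1),"w",s["width"])
E
python3 -c "
from h import *
turn(np.radians(17.7))"
```

```text
turn units [ 0.0002 -0.      0.1165]
turn units [-0.000e+00 -3.000e-04 -3.835e-01]
t 0.1 pos [0.2563 0.5697 0.2328] q [-1.17  0.33 -0.06  1.46  0.02  1.35 -0.09] f [-0.1 -0.5  0.1] w 0.08700468978091078
```

```bash
python3 -m creep '[{"dx":0.86,"dy":-0.98,"rz":-0.0142,"fingers":-1},{"dx":0.86,"dy":-0.98,"rz":-0.0142,"fingers":-1},{"dx":0.86,"dy":-0.98,"rz":-0.0142,"fingers":-1},{"dx":0.86,"dy":-0.98,"rz":-0.0142,"fingers":-1},{"dx":0.86,"dy":-0.98,"rz":-0.0142,"fingers":-1},{"dx":0.86,"dy":-0.98,"rz":-0.0142,"fingers":-1},{"dx":0.86,"dy":-0.98,"rz":-0.0142,"fingers":-1},{"dx":0.86,"dy":-0.98,"rz":-0.0142,"fingers":-1},{"dx":0.86,"dy":-0.98,"rz":-0.0142,"fingers":-1},{"dx":0.86,"dy":-0.98,"rz":-0.0142,"fingers":-1}]' 10
python3 -m creep '[{"dy":-0.98,"rz":-0.0142,"fingers":-1},{"dy":-0.98,"rz":-0.0142,"fingers":-1},{"dy":-0.98,"rz":-0.0142,"fingers":-1},{"dy":-0.98,"rz":-0.0142,"fingers":-1},{"dy":-0.98,"rz":-0.0142,"fingers":-1},{"dy":-0.98,"rz":-0.0142,"fingers":-1},{"dy":-0.98,"rz":-0.0142,"fingers":-1},{"dy":-0.98,"rz":-0.0142,"fingers":-1},{"dy":-0.98,"rz":-0.0142,"fingers":-1},{"dy":-0.98,"rz":-0.0142,"fingers":-1}]'
python3 -c "
from h import *
turn(np.radians(17.7))"
```

```text
turn units [ 0.0002 -0.      0.1165]
turn units [-0.000e+00 -3.000e-04 -3.835e-01]
t 0.1 pos [0.2563 0.5697 0.2328] q [-1.17  0.33 -0.06  1.46  0.02  1.35 -0.09] f [-0.1 -0.5  0.1] w 0.08700468978091078schema error: expected keys rx, ry, rz, dx, dy, dz, fingers
schema error: expected keys rx, ry, rz, dx, dy, dz, fingers
```

All keys are needed in every row.

```bash
python3 -m creep '[{"rx":0,"ry":0,"dz":0,"dx":0.86,"dy":-0.98,"rz":-0.0142,"fingers":-1},{"rx":0,"ry":0,"dz":0,"dx":0.86,"dy":-0.98,"rz":-0.0142,"fingers":-1},{"rx":0,"ry":0,"dz":0,"dx":0.86,"dy":-0.98,"rz":-0.0142,"fingers":-1},{"rx":0,"ry":0,"dz":0,"dx":0.86,"dy":-0.98,"rz":-0.0142,"fingers":-1},{"rx":0,"ry":0,"dz":0,"dx":0.86,"dy":-0.98,"rz":-0.0142,"fingers":-1},{"rx":0,"ry":0,"dz":0,"dx":0.86,"dy":-0.98,"rz":-0.0142,"fingers":-1},{"rx":0,"ry":0,"dz":0,"dx":0.86,"dy":-0.98,"rz":-0.0142,"fingers":-1},{"rx":0,"ry":0,"dz":0,"dx":0.86,"dy":-0.98,"rz":-0.0142,"fingers":-1},{"rx":0,"ry":0,"dz":0,"dx":0.86,"dy":-0.98,"rz":-0.0142,"fingers":-1},{"rx":0,"ry":0,"dz":0,"dx":0.86,"dy":-0.98,"rz":-0.0142,"fingers":-1}]' 10
python3 -c "
from h import *
turn(np.radians(17.7))"
```

```text
time: 1.35
ee_pos: [0.5158, 0.2734, 0.2338]
eef_rot: [0.434, 0.558, -0.434, 0.558]
ft_force: [0.4, 0.2, -0.1]
width: 0.0015
turn units [-1.000e-04 -0.000e+00  2.595e-01]
turn units [-0.000e+00  1.000e-04 -2.405e-01]
t 1.35 pos [0.5158 0.2734 0.2338] q [-0.79  0.24  0.26  1.59 -0.06  1.32 -0.27] f [ 0.4  0.2 -0.1] w 0.0015234074287100805
```

```bash
python3 -m creep '[{"rx":0,"ry":0,"dz":0,"dx":0,"dy":-0.98,"rz":-0.0142,"fingers":-1},{"rx":0,"ry":0,"dz":0,"dx":0,"dy":-0.98,"rz":-0.0142,"fingers":-1},{"rx":0,"ry":0,"dz":0,"dx":0,"dy":-0.98,"rz":-0.0142,"fingers":-1},{"rx":0,"ry":0,"dz":0,"dx":0,"dy":-0.98,"rz":-0.0142,"fingers":-1},{"rx":0,"ry":0,"dz":0,"dx":0,"dy":-0.98,"rz":-0.0142,"fingers":-1},{"rx":0,"ry":0,"dz":0,"dx":0,"dy":-0.98,"rz":-0.0142,"fingers":-1},{"rx":0,"ry":0,"dz":0,"dx":0,"dy":-0.98,"rz":-0.0142,"fingers":-1},{"rx":0,"ry":0,"dz":0,"dx":0,"dy":-0.98,"rz":-0.0142,"fingers":-1},{"rx":0,"ry":0,"dz":0,"dx":0,"dy":-0.98,"rz":-0.0142,"fingers":-1},{"rx":0,"ry":0,"dz":0,"dx":0,"dy":-0.98,"rz":-0.0142,"fingers":-1}]'
python3 -m creep '[{"rx":0,"ry":0,"dz":0,"dx":0,"dy":-0.98,"rz":-0.0142,"fingers":-1},{"rx":0,"ry":0,"dz":0,"dx":0,"dy":-0.98,"rz":-0.0142,"fingers":-1},{"rx":0,"ry":0,"dz":0,"dx":0,"dy":-0.98,"rz":-0.0142,"fingers":-1},{"rx":0,"ry":0,"dz":0,"dx":0,"dy":-0.98,"rz":-0.0142,"fingers":-1},{"rx":0,"ry":0,"dz":0,"dx":0,"dy":-0.98,"rz":-0.0142,"fingers":-1},{"rx":0,"ry":0,"dz":0,"dx":0,"dy":-0.98,"rz":-0.0142,"fingers":-1},{"rx":0,"ry":0,"dz":0,"dx":0,"dy":-0.8,"rz":-0.0132,"fingers":-1},{"rx":0,"ry":0,"dz":0,"dx":0,"dy":0,"rz":0,"fingers":-1}]'
python3 - <<'E'
from h import *
turn(np.radians(17.7))
c=calibration("wrist"); p,d=camera("wrist"); save(p,"w1")
v,u=np.mgrid[0:480:2,0:640:2]; uv=np.c_[u.ravel(),v.ravel()]; o,r=ray(c,uv); dd=d[v.ravel(),u.ravel()]; P=(o+r*dd[:,None])[dd>0]
print("cam",o)
for lo,hi in((.138,.152),(.1,.118)):
    t=P[(P[:,2]>lo)&(P[:,2]<hi)&(P[:,0]>.53)]; 
    if len(t)>50:
        re=cv2.minAreaRect(t[:,:2].astype(np.float32)); print(len(t),np.median(t[:,2]),cv2.boxPoints(re).round(4).tolist())
E
```

```text
time: 2.6
ee_pos: [0.5144, -0.02, 0.2336]
eef_rot: [0.632, 0.317, -0.632, 0.317]
ft_force: [0.3, 0.9, 0.3]
width: 0.0001
time: 3.6
ee_pos: [0.5139, -0.221, 0.2335]
eef_rot: [-0.698, -0.109, 0.699, -0.11]
ft_force: [0.0, -0.6, 0.0]
width: 0.0004
turn units [1.000e-04 3.000e-04 4.998e-01]
turn units [ 0.0002 -0.0001 -0.0002]
t 3.6 pos [ 0.5139 -0.221   0.2335] q [-0.31  0.21  0.74  1.67 -0.15  1.31 -0.81] f [ 0.  -0.6  0. ] w 0.00044514912721660275
cam [ 0.58224133 -0.1994406   0.38352955]
9552 0.1449327147556665 [[0.531000018119812, -0.16339999437332153], [0.565500020980835, -0.27300000190734863], [0.6603999733924866, -0.24310000240802765], [0.6258999705314636, -0.13349999487400055]]
4550 0.10897882614661719 [[0.48080000281333923, -0.1534000039100647], [0.5309000015258789, -0.31060001254081726], [0.6823999881744385, -0.2623000144958496], [0.6323000192642212, -0.10509999841451645]]
```

View pics/w1.png

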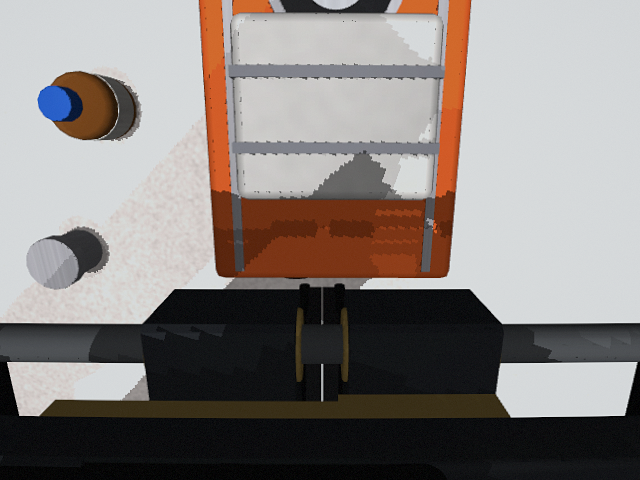

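The wrist view shows the hood squarely ahead: near face at row ~200, columns 240–435. The tool is about 7 mm to its left, so I shift over, descend and push.

```bash
python3 -m creep '[{"rx":0,"ry":0,"rz":0,"dx":0.08,"dy":-0.25,"dz":-0.8,"fingers":-1},{"rx":0,"ry":0,"rz":0,"dx":0,"dy":0,"dz":-0.85,"fingers":-1},{"rx":0,"ry":0,"rz":0,"dx":0,"dy":0,"dz":-0.85,"fingers":-1},{"rx":0,"ry":0,"rz":0,"dx":0,"dy":0,"dz":-0.6,"fingers":-1},{"rx":0,"ry":0,"rz":0,"dx":0,"dy":0,"dz":-0.25,"fingers":-1},{"rx":0,"ry":0,"rz":0,"dx":0,"dy":0,"dz":0,"fingers":-1}]' 30
python3 -m creep '[{"rx":0,"ry":0,"rz":0,"dx":0.3,"dy":0.095,"dz":0,"fingers":-1},{"rx":0,"ry":0,"rz":0,"dx":0.3,"dy":0.095,"dz":0,"fingers":-1},{"rx":0,"ry":0,"rz":0,"dx":0.3,"dy":0.095,"dz":0,"fingers":-1},{"rx":0,"ry":0,"rz":0,"dx":0.3,"dy":0.095,"dz":0,"fingers":-1},{"rx":0,"ry":0,"rz":0,"dx":0.3,"dy":0.095,"dz":0,"fingers":-1}]'
```

```text
time: 4.4
ee_pos: [0.517, -0.2257, 0.1331]
eef_rot: [-0.698, -0.111, 0.698, -0.111]
ft_force: [-1.5, -0.4, -0.2]
width: 0.0006
time: 5.03
ee_pos: [0.5624, -0.2116, 0.1331]
eef_rot: [-0.698, -0.111, 0.698, -0.111]
ft_force: [-3.0, -0.6, 1.8]
width: -0.0001
```

```bash
python3 -m creep '[{"rx":0,"ry":0,"rz":0,"dx":0.3,"dy":0.095,"dz":0,"fingers":-1},{"rx":0,"ry":0,"rz":0,"dx":0.3,"dy":0.095,"dz":0,"fingers":-1},{"rx":0,"ry":0,"rz":0,"dx":0.3,"dy":0.095,"dz":0,"fingers":-1},{"rx":0,"ry":0,"rz":0,"dx":0.3,"dy":0.095,"dz":0,"fingers":-1},{"rx":0,"ry":0,"rz":0,"dx":0.2,"dy":0.063,"dz":0,"fingers":-1}]'
python3 -m creep '[{"rx":0,"ry":0,"rz":0,"dx":0.1,"dy":0.031,"dz":0,"fingers":-1},{"rx":0,"ry":0,"rz":0,"dx":0.1,"dy":0.031,"dz":0,"fingers":-1}]'
```

```text
time: 5.65
ee_pos: [0.6044, -0.1981, 0.133]
eef_rot: [0.698, 0.111, -0.698, 0.111]
ft_force: [-2.6, -0.9, 1.8]
width: 0.0008
time: 5.9
ee_pos: [0.6098, -0.1964, 0.133]
eef_rot: [-0.698, -0.111, 0.698, -0.111]
ft_force: [-1.4, -0.9, 1.8]
width: 0.0005
```

```bash
python3 -m creep '[{"rx":0,"ry":0,"rz":0,"dx":0.1,"dy":0.031,"dz":0,"fingers":-1},{"rx":0,"ry":0,"rz":0,"dx":0.05,"dy":0.016,"dz":0,"fingers":-1}]'
python3 -m creep '[{"rx":0,"ry":0,"rz":0,"dx":0.06,"dy":0.02,"dz":0,"fingers":-1},{"rx":0,"ry":0,"rz":0,"dx":0,"dy":0,"dz":0,"fingers":-1}]'
python3 -m creep '[{"rx":0,"ry":0,"rz":0,"dx":0.06,"dy":0.02,"dz":0,"fingers":-1},{"rx":0,"ry":0,"rz":0,"dx":0,"dy":0,"dz":0,"fingers":-1}]'
```

```text
time: 6.15
ee_pos: [0.6113, -0.196, 0.1329]
eef_rot: [-0.696, -0.111, 0.701, -0.11]
ft_force: [-20.3, 0.1, 13.2]
width: 0.0002
time: 6.4
ee_pos: [0.6113, -0.196, 0.1328]
eef_rot: [-0.695, -0.111, 0.702, -0.109]
ft_force: [-24.7, 0.7, 16.3]
width: 0.0006
time: 6.65
ee_pos: [0.6115, -0.196, 0.1329]
eef_rot: [-0.694, -0.111, 0.703, -0.109]
ft_force: [-34.0, 1.7, 21.2]
width: 0.0005
```

The force rises to 34 N with no travel, so the hood is at its stop. I back off, rise and go over the pod.

```bash
python3 -m creep '[{"rx":0,"ry":0,"rz":0,"dx":-0.4,"dy":-0.12,"dz":0,"fingers":-1},{"rx":0,"ry":0,"rz":0,"dx":-0.5,"dy":-0.16,"dz":0,"fingers":-1},{"rx":0,"ry":0,"rz":0,"dx":-0.3,"dy":-0.1,"dz":0.4,"fingers":-1},{"rx":0,"ry":0,"rz":0,"dx":0,"dy":0,"dz":0.9,"fingers":-1},{"rx":0,"ry":0,"rz":0,"dx":0,"dy":0,"dz":0.9,"fingers":-1},{"rx":0,"ry":0,"rz":0,"dx":0,"dy":0.3,"dz":0.8,"fingers":0.22},{"rx":0,"ry":0,"rz":0,"dx":0,"dy":0.7,"dz":0,"fingers":0.22},{"rx":0,"ry":0,"rz":0.001,"dx":0,"dy":1,"dz":0,"fingers":0.22},{"rx":0,"ry":0,"rz":0.001,"dx":0,"dy":1,"dz":0,"fingers":0.22},{"rx":0,"ry":0,"rz":0.001,"dx":0,"dy":1,"dz":0,"fingers":0.22}]'
python3 -m creep '[{"rx":0,"ry":0,"rz":0.001,"dx":0,"dy":1,"dz":0,"fingers":0.22},{"rx":0,"ry":0,"rz":0.001,"dx":0,"dy":1,"dz":0,"fingers":0.22},{"rx":0,"ry":0,"rz":0.001,"dx":0,"dy":1,"dz":0,"fingers":0.22},{"rx":0,"ry":0,"rz":0.001,"dx":0,"dy":1,"dz":0,"fingers":0.22},{"rx":0,"ry":0,"rz":0.001,"dx":0,"dy":1,"dz":0,"fingers":0.22},{"rx":0,"ry":0,"rz":0.001,"dx":0,"dy":1,"dz":0,"fingers":0.22},{"rx":0,"ry":0,"rz":0,"dx":-0.3,"dy":1,"dz":0,"fingers":0.22},{"rx":0,"ry":0,"rz":0,"dx":-0.3,"dy":1,"dz":0,"fingers":0.22},{"rx":0,"ry":0,"rz":0,"dx":-0.3,"dy":1,"dz":0,"fingers":0.22},{"rx":0,"ry":0,"rz":0,"dx":0,"dy":0.9,"dz":0,"fingers":0.22}]'
python3 - <<'E'
from m import *
turn(np.radians(20.9))
c=calibration("wrist"); p,d=camera("wrist"); save(p,"w2")
print(cents(p,c,.068,(0,0,640,480)))
c=calibration("top");p,d=camera("top"); save(p,"top2"); 
v,u=np.mgrid[100:280,400:570]; uv=np.c_[u.ravel(),v.ravel()]
o,r=ray(c,uv); P=o+r*d[v.ravel(),u.ravel()][:,None]
t=P[(P[:,2]>.138)&(P[:,2]<.156)]; re=cv2.minAreaRect(t[:,:2].astype(np.float32)); print("hood",re)
E
```

```text
time: 7.9
ee_pos: [0.582, -0.0844, 0.2241]
eef_rot: [0.698, 0.118, -0.697, 0.118]
ft_force: [0.6, -0.6, 0.2]
width: 0.0425
time: 9.15
ee_pos: [0.5545, 0.2131, 0.2243]
eef_rot: [0.695, 0.132, -0.694, 0.131]
ft_force: [1.0, 0.3, 0.0]
width: 0.0532
turn units [-3.000e-04 -3.000e-04  4.986e-01]
turn units [-0.0002  0.0002 -0.0014]
t 9.15 pos [0.5545 0.2131 0.2243] q [-0.86  0.28  0.51  1.59 -0.14  1.31 -1.53] f [1.  0.3 0. ] w 0.0531845039105797
[(array([260.9, 208.3]), np.int32(1143), array([0.5536, 0.2608, 0.068 ])), (array([352., 209.]), np.int32(1109), array([0.5777, 0.1978, 0.068 ]))]
hood ((0.6697846055030823, -0.17661623656749725), (0.10256822407245636, 0.11567812412977219), 17.372947692871094)
```

View pics/w2.png

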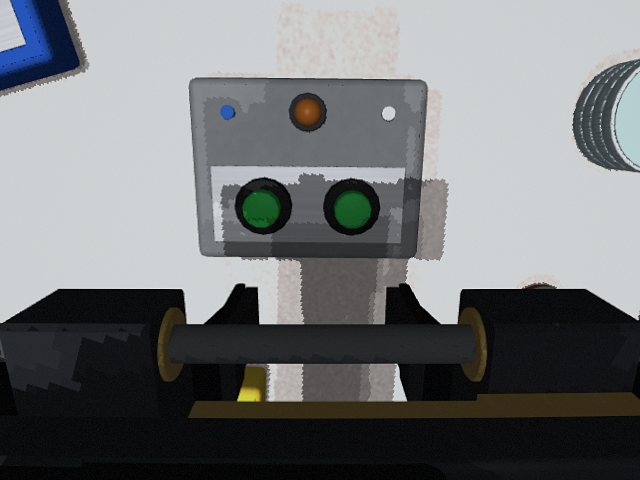

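The hood now measures 64.5 mm ahead of mill centre (chamber at 65), so it is closed. The wrist view shows the buttons at (261,208) and (352,209), aligned with the fingers. Next I move over them and descend.

```bash
python3 -m creep '[{"rx":0,"ry":0,"rz":-0.001,"dx":0.36,"dy":0.56,"dz":-0.4,"fingers":0.22},{"rx":0,"ry":0,"rz":0,"dx":0,"dy":0,"dz":-0.9,"fingers":0.22},{"rx":0,"ry":0,"rz":0,"dx":0,"dy":0,"dz":-0.9,"fingers":0.22},{"rx":0,"ry":0,"rz":0,"dx":0,"dy":0,"dz":-0.9,"fingers":0.22},{"rx":0,"ry":0,"rz":0,"dx":0,"dy":0,"dz":-0.7,"fingers":0.22},{"rx":0,"ry":0,"rz":0,"dx":0,"dy":0,"dz":-0.4,"fingers":0.22},{"rx":0,"ry":0,"rz":0,"dx":0,"dy":0,"dz":-0.2,"fingers":0.22},{"rx":0,"ry":0,"rz":0,"dx":0,"dy":0,"dz":0,"fingers":0.22}]'
python3 - <<'E'
from m import *
turn(np.radians(20.8)); s=read_state(); M=R.from_quat(s["eef_rot"]).as_matrix()
print("TCP+-34:",(s["ee_pos"]+.034*M[:,1]).round(4),(s["ee_pos"]-.034*M[:,1]).round(4))
p,d=camera("scene"); cv2.imwrite("pics/s2.png",cv2.resize(p[180:330,290:440,::-1],None,fx=4,fy=4))
E
```

```text
time: 10.25
ee_pos: [0.566, 0.2284, 0.0914]
eef_rot: [0.695, 0.129, -0.695, 0.129]
ft_force: [0.7, -0.2, -0.4]
width: 0.0528
turn units [-1.000e-04 -0.000e+00  4.995e-01]
turn units [-0.      0.0001 -0.0005]
t 10.25 pos [0.566  0.2284 0.0914] q [-0.83  0.44  0.47  1.69 -0.22  1.07 -1.5 ] f [ 0.7 -0.2 -0.4] w 0.052795298408705324
TCP+-34: [0.5781 0.1966 0.0915] [0.5538 0.2601 0.0914]
```

View pics/s2.png

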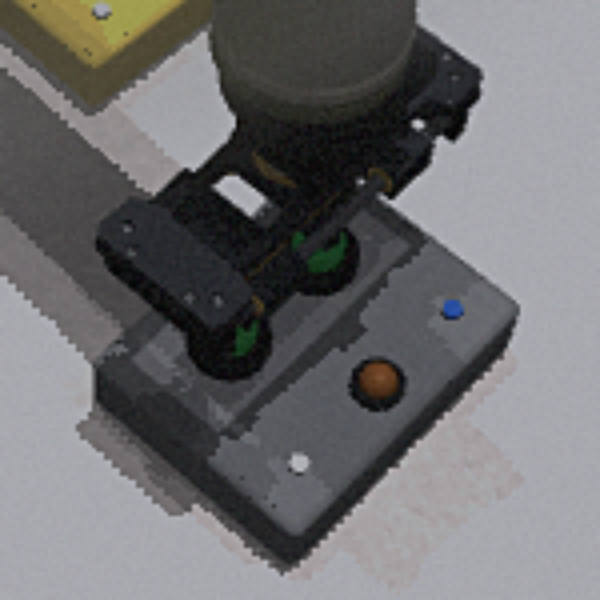

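The scene crop shows both fingers above the two green caps. I press in small steps and watch the force.

```bash
python3 -m creep '[{"rx":0,"ry":0,"rz":0,"dx":0,"dy":0.05,"dz":-0.25,"fingers":0.22},{"rx":0,"ry":0,"rz":0,"dx":0,"dy":0,"dz":-0.25,"fingers":0.22},{"rx":0,"ry":0,"rz":0,"dx":0,"dy":0,"dz":-0.1,"fingers":0.22},{"rx":0,"ry":0,"rz":0,"dx":0,"dy":0,"dz":0,"fingers":0.22}]'
python3 -m creep '[{"rx":0,"ry":0,"rz":0,"dx":0,"dy":0,"dz":-0.1,"fingers":0.22},{"rx":0,"ry":0,"rz":0,"dx":0,"dy":0,"dz":0,"fingers":0.22}]'
python3 -m creep '[{"rx":0,"ry":0,"rz":0,"dx":0,"dy":0,"dz":-0.05,"fingers":0.22},{"rx":0,"ry":0,"rz":0,"dx":0,"dy":0,"dz":0,"fingers":0.22}]'
```

```text
time: 10.8
ee_pos: [0.5665, 0.2306, 0.0753]
eef_rot: [0.696, 0.129, -0.695, 0.128]
ft_force: [-6.7, -2.6, 23.7]
width: 0.0532
time: 11.05
ee_pos: [0.5666, 0.2306, 0.0749]
eef_rot: [0.696, 0.13, -0.695, 0.128]
ft_force: [-18.0, -6.6, 49.3]
width: 0.0529
time: 11.3
ee_pos: [0.5667, 0.2306, 0.0747]
eef_rot: [0.696, 0.13, -0.695, 0.127]
ft_force: [-24.3, -7.5, 62.4]
width: 0.0531
```

62 N at TCP z 75 mm is stiffer and about 4 mm higher than expected, so I ease off and look before trusting it.

```bash
python3 -m creep '[{"rx":0,"ry":0,"rz":0,"dx":0,"dy":0,"dz":0.13,"fingers":0.22},{"rx":0,"ry":0,"rz":0,"dx":0,"dy":0,"dz":0,"fingers":0.22}]'
python3 - <<'E'
from m import *
turn(np.radians(20.8)); s=read_state(); print(s["torque"].round(2)); M=R.from_quat(s["eef_rot"]).as_matrix(); print(M.round(3))
p,d=camera("scene"); a=p[200:300,310:410]
q,e=camera("wrist"); 
a=cv2.convertScaleAbs(cv2.resize(a,(480,480),interpolation=cv2.INTER_CUBIC),alpha=2)
b=cv2.resize(cv2.convertScaleAbs(q[150:400,200:450],alpha=1.6),(320,320))
c=np.zeros((480,800,3),np.uint8); c[:,:480]=a; c[:320,480:]=b; save(c,"s3")
E
```

```text
time: 11.55
ee_pos: [0.5665, 0.2305, 0.0752]
eef_rot: [0.696, 0.129, -0.695, 0.128]
ft_force: [-8.4, -1.8, 26.6]
width: 0.0531
turn units [-4.000e-04 -5.000e-04  4.995e-01]
turn units [-0.0003  0.0003 -0.0005]
t 11.55 pos [0.5665 0.2305 0.0752] q [-0.83  0.46  0.46  1.7  -0.24  1.04 -1.49] f [-8.4 -1.8 26.6] w 0.05310078532891863
[-0.81  2.13 -0.03]
[[ 0.002  0.358 -0.934]
 [ 0.002 -0.934 -0.358]
 [-1.    -0.001 -0.002]]
```

View pics/s3.png

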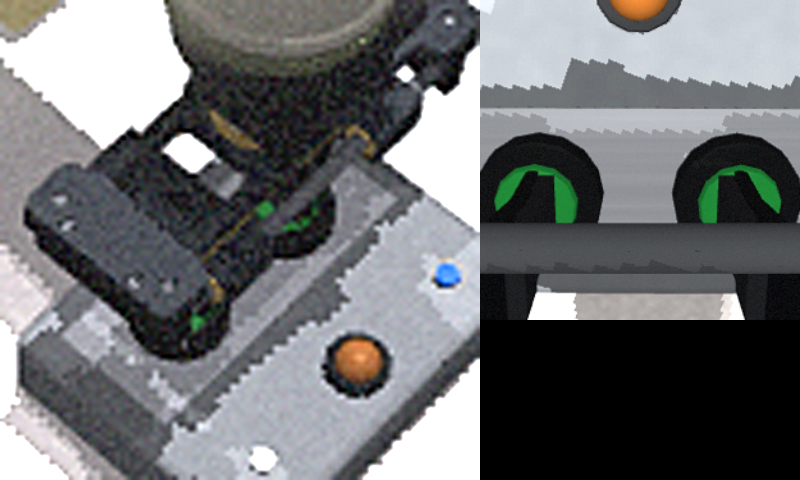

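```bash
python3 - <<'E'
from m import *
s=read_state()
c=calibration("wrist"); p,d=camera("wrist"); hsv=cv2.cvtColor(p,cv2.COLOR_RGB2HSV)
m=cv2.inRange(hsv,(45,120,40),(80,255,255)); n,l,st,ce=cv2.connectedComponentsWithStats(m)
v,u=np.mgrid[0:480,0:640]; o,r=ray(c,np.c_[u.ravel(),v.ravel()]); P=(o+r*d.ravel()[:,None]).reshape(480,640,3)
for i in range(1,n):
    if st[i,4]>30:
        mm=l==i; print(ce[i],st[i,4],"cap z pct",np.percentile(P[mm][:,2],[5,25,50,75,95]).round(4), "xy range",P[mm][:,:2].min(0).round(4),P[mm][:,:2].max(0).round(4))
for y,x in ((.2622,.5531),(.1987,.577)):
    rr=np.hypot(P[...,0]-x,P[...,1]-y); k=(rr>.0165)&(rr<.021)&(P[...,0]>x+.008); print("collar z",np.percentile(P[k][:,2],[5,25,50,75,95]).round(4))
k=(np.hypot(P[...,0]-.6,P[...,1]-.245)<.008); print("pod top",np.median(P[k][:,2]))
cv2.imwrite("pics/w4.png",cv2.resize(cv2.convertScaleAbs(p[250:370,200:450,::-1],alpha=2),None,fx=3.2,fy=3.2,interpolation=cv2.INTER_CUBIC))
E
```

```text
[247.62949956 299.10272169] 1139 cap z pct [0.0596 0.0613 0.0622 0.0628 0.0637] xy range [0.5474 0.247 ] [0.6332 0.2744]
[400.28083491 299.25616698] 1054 cap z pct [0.0596 0.0612 0.0621 0.0627 0.0636] xy range [0.5674 0.1844] [0.6332 0.2554]
collar z [0.0516 0.0585 0.0593 0.1491 0.1569]
collar z [0.0498 0.058  0.0588 0.0598 0.1475]
pod top 0.1478493236777348
```

View pics/w4.png

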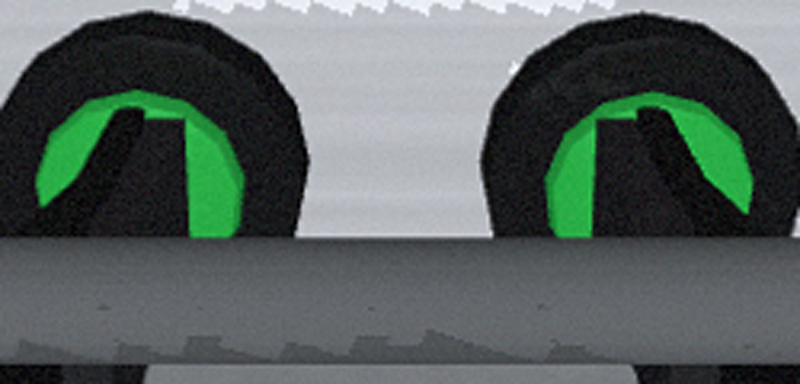

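Depth shows both caps about 3 mm above their collars, so they are not fully down and something hard is blocking. I use force and moment at light load to locate the blocking contact.

```bash
T='from h import *
import time
s=read_state(); f=s["ft_force"];print("pos",s["ee_pos"].round(4),"f",f.round(2),"T",s["torque"].round(3),"jt",s["joint_torque"].round(1))'
python3 -c "$T"
python3 -m creep '[{"rx":0,"ry":0,"rz":0,"dx":0,"dy":0,"dz":0.08,"fingers":0.22},{"rx":0,"ry":0,"rz":0,"dx":0,"dy":0,"dz":0,"fingers":0.22}]' >/dev/null; python3 -c "$T"
python3 -m creep '[{"rx":0,"ry":0,"rz":0,"dx":0,"dy":0,"dz":0.05,"fingers":0.22},{"rx":0,"ry":0,"rz":0,"dx":0,"dy":0,"dz":0,"fingers":0.22}]'>/dev/null; python3 -c "$T"
python3 -c "
from h import *
p,d=camera('scene'); save(cv2.convertScaleAbs(p[60:420,200:640],alpha=1.6),'s4')
c=calibration('top'); print(onz(c,[[305,308],[316,370],[235,395],[215,340]],.048).round(3))"
```

```text
pos [0.5665 0.2306 0.0752] f [-8.84 -3.06 27.49] T [-0.753  2.189 -0.047] jt [  0.6 -46.6   7.1 -27.8  -0.1  -3.4  -0. ]
pos [0.5664 0.2305 0.0757] f [0.17 0.56 7.02] T [ 0.037  0.1   -0.053] jt [  0.2 -57.    8.6 -30.9   0.1   0.1  -0. ]
pos [0.5664 0.2305 0.077 ] f [ 0.57 -0.56  6.17] T [ 0.072 -0.051 -0.067] jt [  0.2 -57.    8.6 -31.    0.1   0.2  -0. ]
[[0.386 0.189 0.048]
 [0.26  0.17  0.048]
 [0.214 0.336 0.048]
 [0.326 0.375 0.048]]
```

View pics/s4.png

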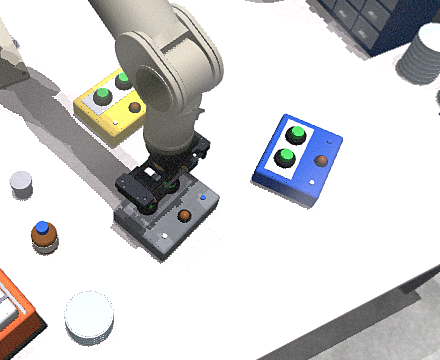

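```bash
cat > cap.py <<'E'
from m import *
s=read_state(); print("t",s["time"],"tcp",s["ee_pos"].round(4),"f",s["ft_force"].round(1),"w",s["width"])
c=calibration("wrist"); p,d=camera("wrist"); hsv=cv2.cvtColor(p,cv2.COLOR_RGB2HSV)
m=cv2.inRange(hsv,(45,120,40),(80,255,255)); n,l,st,ce=cv2.connectedComponentsWithStats(m)
v,u=np.mgrid[0:480,0:640]; o,r=ray(c,np.c_[u.ravel(),v.ravel()]); P=(o+r*d.ravel()[:,None]).reshape(480,640,3)
for i in range(1,n):
    if st[i,4]>100:
        mm=l==i; val=hsv[...,2]>np.median(hsv[mm][:,2])*.85; print(ce[i].round(0),st[i,4],"cap z",np.percentile(P[mm&val][:,2],[5,25,50,75,95]).round(4))
for y,x in ((.2622,.5531),(.1987,.577)):
    rr=np.hypot(P[...,0]-x,P[...,1]-y); k=(rr>.0165)&(rr<.021)&(P[...,0]>x+.008)&(P[...,2]<.08); print("collar z",np.percentile(P[k][:,2],[5,25,50,75,95]).round(4))
k=(P[...,2]<.056)&(P[...,2]>.04)&(P[...,0]>.57)&(P[...,0]<.6); print("pod top",np.median(P[k][:,2]))
E
python3 cap.py
python3 -m creep '[{"rx":0,"ry":0,"rz":0,"dx":0,"dy":0,"dz":0.2,"fingers":0.22},{"rx":0,"ry":0,"rz":0,"dx":0,"dy":0,"dz":0.3,"fingers":0.22},{"rx":0,"ry":0,"rz":0,"dx":0,"dy":0,"dz":0,"fingers":0.22}]'>/dev/null; python3 cap.py
```

```text
t 12.25 tcp [0.5664 0.2305 0.077 ] f [2.  0.7 6.1] w 0.052978853182917264
[248. 298.] 1245 cap z [0.0628 0.0635 0.064  0.0645 0.0652]
[400. 298.] 1166 cap z [0.0627 0.0635 0.0639 0.0644 0.0651]
collar z [0.0486 0.0578 0.0586 0.0591 0.0597]
collar z [0.0492 0.0577 0.0586 0.0591 0.0597]
pod top 0.047128577623121184
t 12.675 tcp [0.5658 0.2299 0.0919] f [ 0.5  0.5 -0.5] w 0.052944760704360966
[251. 288.] 1877 cap z [0.0695 0.0702 0.0707 0.0711 0.0718]
[393. 288.] 1810 cap z [0.0694 0.0702 0.0706 0.0711 0.0717]
collar z [0.0486 0.0579 0.0586 0.0592 0.0597]
collar z [0.0494 0.0578 0.0586 0.0591 0.0597]
pod top 0.04714829897691655
```

Cap travel measured by depth is 8.4 mm (70.7 to 62.2 mm on both caps), and the spring force was 7 N = 2 × 3.5. So the hard stop at TCP 75.2 mm was the bottom of travel; the caps just sit about 3 mm higher than stated. I press again and hold for well over 2 s.

```bash
python3 -m creep '[{"rx":0,"ry":0,"rz":0,"dx":0,"dy":0,"dz":-0.3,"fingers":0.22},{"rx":0,"ry":0,"rz":0,"dx":0,"dy":0,"dz":-0.2,"fingers":0.22},{"rx":0,"ry":0,"rz":0,"dx":0,"dy":0,"dz":-0.12,"fingers":0.22},{"rx":0,"ry":0,"rz":0,"dx":0,"dy":0,"dz":0,"fingers":0.22}]'; python3 cap.py
python3 -m creep '[{"rx":0,"ry":0,"rz":0,"dx":0,"dy":0,"dz":0,"fingers":0.22},{"rx":0,"ry":0,"rz":0,"dx":0,"dy":0,"dz":0,"fingers":0.22},{"rx":0,"ry":0,"rz":0,"dx":0,"dy":0,"dz":0,"fingers":0.22},{"rx":0,"ry":0,"rz":0,"dx":0,"dy":0,"dz":0,"fingers":0.22},{"rx":0,"ry":0,"rz":0,"dx":0,"dy":0,"dz":0,"fingers":0.22},{"rx":0,"ry":0,"rz":0,"dx":0,"dy":0,"dz":0,"fingers":0.22},{"rx":0,"ry":0,"rz":0,"dx":0,"dy":0,"dz":0,"fingers":0.22},{"rx":0,"ry":0,"rz":0,"dx":0,"dy":0,"dz":0,"fingers":0.22},{"rx":0,"ry":0,"rz":0,"dx":0,"dy":0,"dz":0,"fingers":0.22},{"rx":0,"ry":0,"rz":0,"dx":0,"dy":0,"dz":0,"fingers":0.22}]'
```

```text
time: 13.22
ee_pos: [0.566, 0.2301, 0.0752]
eef_rot: [0.695, 0.129, -0.695, 0.128]
ft_force: [-10.9, -3.6, 30.2]
width: 0.0534
t 13.225 tcp [0.566  0.2301 0.0752] f [-10.9  -3.6  30.2] w 0.0533667566968107
[246. 298.] 1212 cap z [0.0611 0.0619 0.0624 0.0629 0.0635]
[400. 298.] 1154 cap z [0.0611 0.0618 0.0623 0.0628 0.0635]
collar z [0.0485 0.0579 0.0586 0.0592 0.0599]
collar z [0.0489 0.0577 0.0585 0.0591 0.0598]
pod top 0.04712635767808128
time: 14.52
ee_pos: [0.566, 0.2301, 0.0752]
eef_rot: [0.695, 0.129, -0.695, 0.128]
ft_force: [-11.6, -3.5, 30.0]
width: 0.0534
```

```bash
cat > lamp.py <<'E'
from m import *
p,d=camera("scene"); c=calibration("scene"); P=[.565+.07*.935,.2304+.07*.355,.06]; u,v=proj(c,P)[0].astype(int); a=p[v-6:v+7,u-6:u+7].reshape(-1,3); q=np.load("/tmp/scene.npz")["p"][v-6:v+7,u-6:u+7].reshape(-1,3); k=lambda a:a[a[:,0].argsort()[-25:]].mean(0).round(0)
print("lamp px",u,v,"now",k(a),"start",k(q))
E
python3 -m creep '[{"rx":0,"ry":0,"rz":0,"dx":0,"dy":0,"dz":0,"fingers":0.22},{"rx":0,"ry":0,"rz":0,"dx":0,"dy":0,"dz":0,"fingers":0.22},{"rx":0,"ry":0,"rz":0,"dx":0,"dy":0,"dz":0,"fingers":0.22},{"rx":0,"ry":0,"rz":0,"dx":0,"dy":0,"dz":0,"fingers":0.22},{"rx":0,"ry":0,"rz":0,"dx":0,"dy":0,"dz":0,"fingers":0.22},{"rx":0,"ry":0,"rz":0,"dx":0,"dy":0,"dz":0,"fingers":0.22},{"rx":0,"ry":0,"rz":0,"dx":0,"dy":0,"dz":0,"fingers":0.22},{"rx":0,"ry":0,"rz":0,"dx":0,"dy":0,"dz":0,"fingers":0.22},{"rx":0,"ry":0,"rz":0,"dx":0,"dy":0,"dz":0,"fingers":0.22},{"rx":0,"ry":0,"rz":0,"dx":0,"dy":0,"dz":0,"fingers":0.22}]'
python3 lamp.py; python3 cap.py
```

```text
time: 15.78
ee_pos: [0.566, 0.2301, 0.0752]
eef_rot: [0.695, 0.129, -0.695, 0.128]
ft_force: [-11.5, -4.0, 31.0]
width: 0.0532
lamp px 384 273 now [106.  68.  40.] start [98. 78. 65.]
t 15.825 tcp [0.566  0.2301 0.0752] f [-10.8  -3.2  30.5] w 0.05315484054901756
[246. 298.] 1214 cap z [0.0612 0.0619 0.0624 0.0629 0.0635]
[400. 298.] 1152 cap z [0.0612 0.0619 0.0623 0.0628 0.0635]
collar z [0.0488 0.0579 0.0586 0.0591 0.0597]
collar z [0.0486 0.0576 0.0585 0.0591 0.0598]
pod top 0.04712900061984865
```

Both caps stayed at the bottom for about 2.7 s. I release, move clear and verify.

```bash
python3 -m creep '[{"rx":0,"ry":0,"rz":0,"dx":0,"dy":0,"dz":0.3,"fingers":0.22},{"rx":0,"ry":0,"rz":0,"dx":0,"dy":0,"dz":0.6,"fingers":0.22},{"rx":0,"ry":0,"rz":0,"dx":0,"dy":0,"dz":0.9,"fingers":0.22},{"rx":0,"ry":0,"rz":0,"dx":0,"dy":0,"dz":0.9,"fingers":0.22},{"rx":0,"ry":0,"rz":0,"dx":0,"dy":0,"dz":0.9,"fingers":0.22},{"rx":0,"ry":0,"rz":0,"dx":-0.5,"dy":0,"dz":0.9,"fingers":0.22},{"rx":0,"ry":0,"rz":0,"dx":-0.8,"dy":0.5,"dz":0.5,"fingers":0.22},{"rx":0,"ry":0,"rz":0,"dx":-0.8,"dy":0.8,"dz":0,"fingers":0.22},{"rx":0,"ry":0,"rz":0,"dx":-0.5,"dy":0.8,"dz":0,"fingers":0.22},{"rx":0,"ry":0,"rz":0,"dx":0,"dy":0,"dz":0,"fingers":0.22}]'
python3 cap.py; python3 lamp.py; python3 - <<'E'
from m import *
c=calibration("top");p,d=camera("top"); save(cv2.convertScaleAbs(p,alpha=1.8),"top3")
v,u=np.mgrid[100:280,400:570]; o,r=ray(c,np.c_[u.ravel(),v.ravel()]); P=o+r*d[v.ravel(),u.ravel()][:,None]
t=P[(P[:,2]>.138)&(P[:,2]<.156)]; print("hood",cv2.minAreaRect(t[:,:2].astype(np.float32)))
q=np.load("/tmp/top.npz")["p"].astype(int)
for n,(x,y) in dict(jar=(402,294),bottle=(400,230),dishes=(389,144)).items(): print(n,np.abs(p[y-22:y+22,x-22:x+22].astype(int)-q[y-22:y+22,x-22:x+22]).mean())
E
```

```text
time: 17.12
ee_pos: [0.486, 0.2952, 0.2228]
eef_rot: [-0.695, -0.13, 0.695, -0.13]
ft_force: [-0.1, -0.9, 0.9]
width: 0.0531
t 17.125 tcp [0.486  0.2952 0.2228] f [-0.1 -0.9  0.9] w 0.05309275158742954
[399. 162.] 1235 cap z [0.0696 0.0703 0.0708 0.0713 0.0719]
[492. 163.] 1336 cap z [0.0696 0.0703 0.0708 0.0713 0.0721]
collar z [0.0515 0.0581 0.0587 0.0593 0.06  ]
collar z [0.0502 0.0579 0.0586 0.0592 0.06  ]
pod top 0.047029654322927994
lamp px 384 273 now [105.  81.  65.] start [98. 78. 65.]
hood ((0.6701719760894775, -0.17631657421588898), (0.10153189301490784, 0.11616464704275131), 17.723865509033203)
jar 5.261880165289257
bottle 4.704889807162535
dishes 5.111742424242424
```

View pics/top3.png

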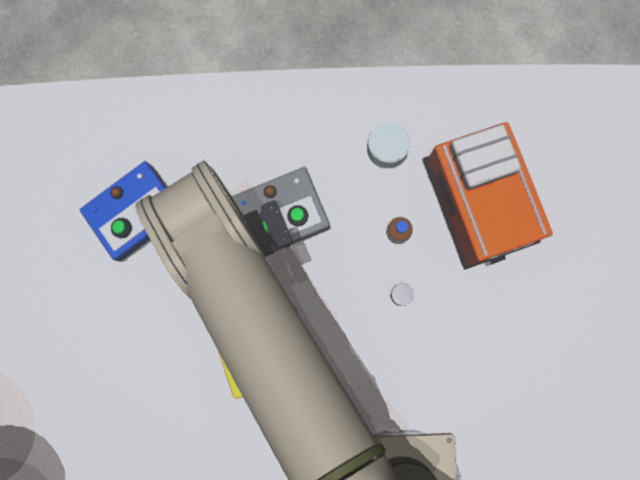

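The top view shows the hood over the chamber, with jar, bottle and dishes in place and the tool clear. Handing in.

```bash
python3 -c "
from bench import *
print(close_job())"
```

```text
the job is handed in; nothing more can be done
None
```

The hood is closed and both green buttons were held down together for about 2.7 s. I then released them, moved clear and handed in at about 17 s; no verdict was reported.

- **Hood:** I pushed it with the shut fingertips until it hit its stop, where the force rose to 34 N with no further travel. It now sits 64.5 mm ahead of the mill's centre (chamber at 65 mm) and was unchanged after I moved clear.
- **Buttons:** I pressed with one fingertip on each, at about 30 N in total. Both caps moved about 8.4 mm by camera depth (stated travel 8 mm). The force was 7 N just above the stop, which matches 2 × 3.5 N. They sprang back up on release.
- **Bystanders:** The jar, dishes and bottle are where they stood.

**Checks that disagreed or failed:**
- By camera depth the caps sit about 3 mm higher than stated, both up and down, so they did not look flush with their collars when pressed. I judged "fully down" from the travel and the hard stop.
- A first trial press lasted only about 1 s and briefly reached 62 N at the wrist, under the 120 N limit. I released it and pressed again for the full hold.
- I saw no clear change in the lamp, so the interlock reset itself is not confirmed.

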